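# Slide-or-stick test of a display plinth

### The arm

A 6-joint arm with a two-finger parallel gripper is mounted at the origin on a cart in front of the work surface, level with it; the furniture and walls round the work are solid. World frame = base frame: x ahead of the robot, y to its left, z up, the work surface at z = 0. Lengths are in m, angles in degrees, forces in N, time in s.
With the tool pointing down it reaches from about 0.375 to 0.925 m from the base axis. Payload 5.7 kg.
Tool frame: the origin (TCP) lies at the very end of the fingers, on their centre line; the grasp point (between the pads) lies 19 mm behind it; y points along the fingers, z is the direction in which the jaws open and shut, and the axes are right-handed (so a half turn about y gives the same grasp; the last joint's range is limited). The gripper opens to 88 mm and grips with 3 to 60 N. Pads are 20 mm wide; open, the fingers measure 115 mm over their backs; the gripper's body (75 mm by 178 mm) begins 61 mm behind the grasp point.
Start: joints at [64.108, 20.558, 86.54, -0, 72.909, -6.595], TCP at [0.198, 0.566, 0.223] pointing down, gripper open.
Joint ranges: [-170.27, 170.27], [-57.76, 135], [12.27, 136.19], [-55.21, 235.2], [11.17, 155.16], [-170.74, 170.74]. Speed limits (degrees/s): [136.94, 136.94, 180, 180, 180, 180].

### API

Orientations are given as a 3x3 rotation matrix whose columns are the frame's x, y, z axes.
In Python, from rig import bot, eyes gives the robot as it stands.
- The arm moves only by the tool play_rows, never from a script. Its argument "plan" is a list of rows, each a list of 7 numbers: the shift along the tool's x, y, z in m, then the turn, a rotation vector about the tool's x, y, z in degrees, then the opening, from 0 (shut) to 1 (fully open). A call has 1 to 5 rows; each row is the pose to reach, as a shift and turn from the pose commanded when the call began, along the tool's axes at that moment; what a row does not reach only later rows make up. A row lasts 1/10 s, in which the tool goes at most 50 mm and 8.59 degrees, less where a joint would pass 70% of its speed; a pose out of reach is approached as far as the arm can. A call with a gripper value outside its range is refused whole. The fingers move at their own pace and stop on an object; "grip_force" is the grip in N (left out, the last holds). Time passes only in rows, so rows that repeat a pose let the fingers close. It gives the time, the measured TCP pose, the force and the opening at its end, in the units of the state.
- bot.sense(): the state, without advancing time (a new reading comes with each control period).
- eyes.snapshot(name): name is "scene" or "top"; returns a dict with "img" (384x512x3 uint8, red, green, blue), "z_map" (384x512 float32, m along the optical axis (not along the pixel's ray), 0 where there is no reading), "fx", "fy", "cx", "cy" (pixels), "R" (3x3) and "t" (3): a world point X has camera coordinates R X + t. Camera axes: x right, y down, z forward; pixel columns grow to the right and rows downward; lengths in m; the calibration is good to about 2 mm. A picture is of the moment at which its call begins.
- bot.finish_job(): hands the job in, once; it reports no verdict.
The state is a dict: "t": time; "qpos": joint angles; "joint_vel": joint speeds; "tau": joint torques, N m; "tcp_pos": TCP position; "ee_rot": TCP orientation; "wrist_force": force on the tool from outside, world axes, zero at the start; "wrist_torque": the same for the moment, N m; "opening": finger opening in m.
Only numpy, scipy, OpenCV 4.12 (cv2) and the standard library are available. Lean on these libraries where they do the work, as an engineer would, in place of code of your own. Each camera call takes 0.05 s, during which the arm holds its last target. There are 200 camera calls.

### The job

Two dark wooden plinths stand on the right of the counter. Take the one nearer the front edge of the counter (nearer to you), set it on the sloping test board at the black start line and let go. If it slides down, leave it in the catch tray at the foot of the board; if it stays put, lift it off again and stand it upright in the open plywood box. Leave the other plinth where it is.

Things in the scene. Friction and masses are not known exactly. Their poses are not given: they have to be found in the camera images.
- bare_centre (a point): Dark wooden plinth, 56 (x) x 40 (y) x 44 mm high, top 6 mm stepped in to 48 x 32; 60-130 g; flat grey sheet sole, 4 mm thick. Point: its centre, 22 mm up; z up. The two plinths swap places between starts: only the one with the smaller world x is tested. On the board a plinth either slides into the tray within about 1 s or stays put; the test shows which.
- footed_centre (a point): Dark wooden plinth, 56 (x) x 40 (y) x 44 mm high, top 6 mm stepped in to 48 x 32; 60-130 g; stands on four black rubber button feet, 12 mm across, 6 mm high. Point: its centre, 22 mm up; z up. The two plinths swap places between starts: only the one with the smaller world x is tested.
- test_board: Fixed, 330 (x) x 150 (y) mm. Origin: centre of underside; x up the slope, z up. Grey deck at 20 degrees, face from 12 mm high at x=-70 to 96 at x=160; black start line at x=85, face 68 mm high: release there with the plinth's middle over it, long side along the slope. Side strips 5 mm above the deck, 136 apart. Catch tray inside x -158..-70, y +-68, floor 8, walls 35 high.
- keeper_box: Fixed open plywood box on the left of the counter, 140 x 140 x 35 mm, walls and floor 5 mm thick. Origin at the centre of its underside, z up.
Not all that is in view belongs to the job. Leave any orange look-alike of the part that bears footed_centre alone. Leave any red look-alike of the part that bears bare_centre alone.

How it is judged (in metres and radians):
On the way:
1. a plinth has been let go on the upper part of the test board, near the start line (((x of bare_centre in the frame of test_board between 0.045 and 0.125 m and y of bare_centre in the frame of test_board between -0.045 and 0.045 m and contact force between bare_plinth and test_board above 0.05 N and contact force between bare_plinth and the fingers below 0.02 N) or (x of footed_centre in the frame of test_board between 0.045 and 0.125 m and y of footed_centre in the frame of test_board between -0.045 and 0.045 m and contact force between footed_plinth and test_board above 0.05 N and contact force between footed_plinth and the fingers below 0.02 N))), for 0.05 s.
At the end, for the whole second after the job is handed in: The plinth that stood nearer the front rests sorted: flat sole, centre within the catch tray; rubber feet, upright (14 degrees) in the box, centre within 55 mm of its middle each way. The other plinth is within 20 mm of its start. All at rest (((x of bare_centre in the frame of test_board between -0.165 and -0.07 m and y of bare_centre in the frame of test_board between -0.075 and 0.075 m and z of bare_centre in the frame of test_board below 0.06 m and linear speed of bare_plinth below 0.03 m/s and distance of footed_centre from where it was at the start of the episode below 0.02 m and world x of footed_centre above 0.54 m) or (x of footed_centre in the frame of keeper_box between -0.055 and 0.055 m and y of footed_centre in the frame of keeper_box between -0.055 and 0.055 m and z of footed_centre in the frame of keeper_box below 0.045 m and angle between footed_centre's own z axis and vertical below 0.25 rad and linear speed of footed_plinth below 0.03 m/s and distance of bare_centre from where it was at the start of the episode below 0.02 m and world x of bare_centre above 0.54 m))); the robot touches nothing.
It also fails if it takes over 51 s, if anything falls off the work surface, if the arm or the gripper's body presses on something with over 40 N, if the wrist force passes 120 N, or if a joint passes its speed limit or range.

## Working session

There is one attempt and no reset: what is moved stays moved. The work goes in short steps, Python scripts to look and compute and a tool call to move; the robot and the scene stay as the last step left them, time stands still between calls to the robot, and variables do not carry over. Pictures are saved under pics/ and viewed, about 8 in all and at most 12, crops included, and the job is handed in when it is done.

Besides the shell and the picture viewer there is one more tool, called after ">>>" by a JSON object that holds its "method" and its "body". play_rows: Moves the arm, as the interface text tells. Its arguments: {"type":"object","properties":{"plan":{"type":"array"},"grip_force":{"type":"number"}},"required":["plan"]}

```bash
mkdir -p pics; cat > h.py <<'E'
import numpy as np, cv2
from rig import bot, eyes
def cloud(s):
    z=s["z_map"]; v,u=np.mgrid[:z.shape[0],:z.shape[1]]
    c=np.stack([(u-s["cx"])/s["fx"]*z,(v-s["cy"])/s["fy"]*z,z],-1)
    p=(c-np.array(s["t"]))@np.array(s["R"]); p[z==0]=np.nan
    return p
E
python3 - <<'E'
from h import *
np.set_printoptions(precision=4,suppress=True)
st=bot.sense(); print(st["ee_rot"],st["t"],st["opening"])
for n in("scene","top"):
    s=eyes.snapshot(n); cv2.imwrite(f"pics/{n}0.png",s["img"][:,:,::-1]); np.savez(f"{n}0.npz",**s)
    print(n,s["fx"],s["cx"],s["cy"],s["R"],s["t"])
a=cv2.imread("pics/scene0.png");b=cv2.imread("pics/top0.png")
E
```

```text
[[ 0.9438 -0.0008  0.3305]
 [-0.3305 -0.0016  0.9438]
 [-0.0002 -1.     -0.0018]] 0.0 0.08797272974325668
scene 418.61413984349883 259.8467699515937 195.58187050903516 [[ 0.6152 -0.7882 -0.0156]
 [-0.3427 -0.2496 -0.9057]
 [ 0.71    0.5625 -0.4237]] [-0.311   0.2     0.9487]
top 411.6361156094692 252.75347062700888 191.85877424458732 [[ 0.0181 -0.9997  0.0144]
 [-0.9862 -0.0202 -0.1644]
 [ 0.1646 -0.0112 -0.9863]] [-0.0219  0.5142  1.3157]
```

View pics/scene0.png

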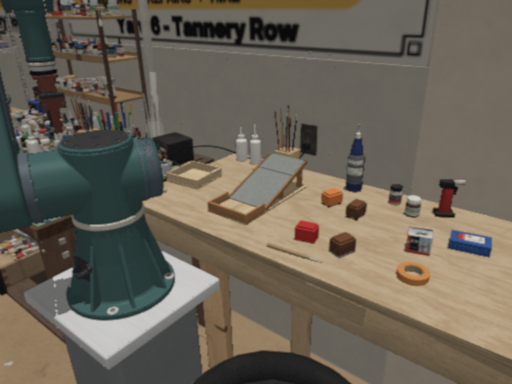

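View pics/top0.png

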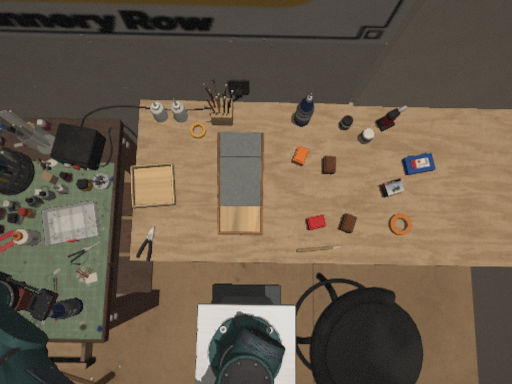

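The top view shows the near plinth at (348,223), the far one at (329,165), decoys in red (316,222) and orange (300,156), the board around (240,183) rising away from the robot, and the box at (153,186). Next I'll measure them.

```bash
python3 - <<'E'
from h import *
np.set_printoptions(precision=4,suppress=True)
s=dict(np.load("top0.npz")); p=cloud(s); im=s["img"]; 
hsv=cv2.cvtColor(im,cv2.COLOR_RGB2HSV)
def box(P,n):
    r=cv2.minAreaRect((P[:,:2]*1000).astype(np.float32)); print(n,len(P),"ctr",r[0],"size",r[1],"ang",r[2],"z med/max",np.nanmedian(P[:,2]),np.nanmax(P[:,2]))
for n,(u,v) in dict(near=(348,223),far=(329,165),red=(316,222),orange=(300,156)).items():
    q=p[v-16:v+17,u-16:u+17]; h=q[...,2]
    Q=q[(h>0.033)&(h<.06)]; box(Q,n+" top")
q=p[155:215,122:184]; box(q[(q[...,2]>.028)&(q[...,2]<.05)],"box rim")
q=p[120:245,208:272]; Q=q[q[...,2]>.006]; box(Q,"board all")
# deck plane fit on grey
g=(hsv[...,1]<60)&(hsv[...,2]>50); g[:,:222]=0; g[:,260:]=0; g[:133]=0; g[206:]=0
D=p[g]; D=D[D[:,2]>.008]; box(D,"deck")
A=np.c_[D[:,:2],np.ones(len(D))]; c=np.linalg.lstsq(A,D[:,2],rcond=None)[0]; print(c,"slope",np.degrees(np.arctan(np.hypot(*c[:2]))),"dir",np.degrees(np.arctan2(c[1],c[0])))
# start line: darkest row
print([(v,int(im[v,228:254].mean()),p[v,240].round(3)) for v in range(148,166)])
# near sides from the scene image
t=cv2.resize(cv2.imread("pics/scene0.png")[190:262,285:375],None,fx=7,fy=7,interpolation=cv2.INTER_CUBIC);cv2.imwrite("pics/c1.png",t)
E
```

```text
near top 209 ctr (420.33270263671875, -326.9649963378906) size (41.22059631347656, 55.717769622802734) ang 70.80550384521484 z med/max 0.04274542844105222 0.05104651542025015
far top 190 ctr (616.7384643554688, -267.7162170410156) size (40.87546157836914, 55.21120834350586) ang 85.70989227294922 z med/max 0.042421769622915925 0.05115957859196736
red top 207 ctr (421.8032531738281, -221.14035034179688) size (39.861446380615234, 56.92918395996094) ang 13.320990562438965 z med/max 0.04210281700179545 0.05065636750517606
orange top 193 ctr (647.3726806640625, -170.3150634765625) size (39.48426055908203, 57.7515869140625) ang 68.9841079711914 z med/max 0.04249917636861259 0.05239350240527764
box rim 299 ctr (535.615966796875, 324.0773010253906) size (141.0841522216797, 141.72509765625) ang 5.510696887969971 z med/max 0.03517446007748973 0.042759061624819204
board all 4643 ctr (557.0285034179688, 34.648590087890625) size (418.07586669921875, 211.61984252929688) ang 2.0170156955718994 z med/max 0.04059969488749537 0.10346482222649223
deck 2763 ctr (587.3155517578125, 30.00725555419922) size
[... 240 characters left out ...]
array([0.65 , 0.033, 0.078])), (150, 112, array([0.646, 0.033, 0.081])), (151, 113, array([0.645, 0.033, 0.069])), (152, 113, array([0.642, 0.033, 0.071])), (153, 113, array([0.638, 0.033, 0.071])), (154, 113, array([0.634, 0.032, 0.073])), (155, 112, array([0.63 , 0.032, 0.077])), (156, 85, array([0.629, 0.032, 0.066])), (157, 99, array([0.625, 0.032, 0.07 ])), (158, 113, array([0.623, 0.032, 0.064])), (159, 113, array([0.619, 0.032, 0.067])), (160, 113, array([0.616, 0.032, 0.066])), (161, 113, array([0.612, 0.032, 0.067])), (162, 113, array([0.61 , 0.032, 0.063])), (163, 114, array([0.607, 0.032, 0.06 ])), (164, 114, array([0.603, 0.032, 0.064])), (165, 113, array([0.6  , 0.032, 0.061]))]
```

View pics/c1.png

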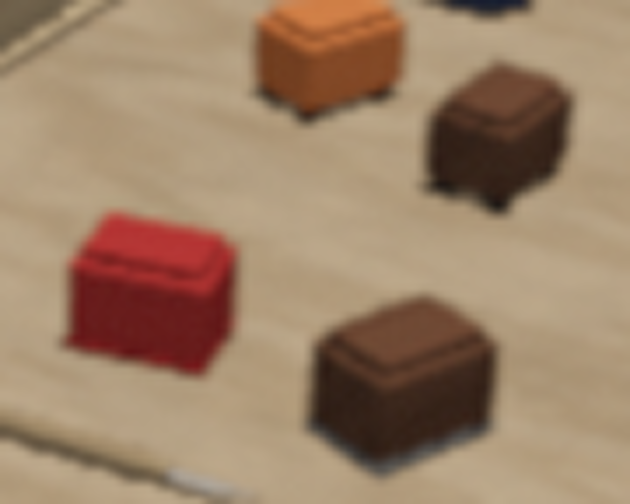

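```bash
cat >> h.py <<'E'
from scipy.spatial.transform import Rotation as Ro
def tool(yaw,pitch=0):
    "tool down, x at yaw deg, pitched up the slope by pitch deg"
    return Ro.from_euler("ZY",[yaw,-pitch],degrees=True).as_matrix()@np.array([[1,0,0],[0,0,1],[0,-1,0]])
def go(pos,R):
    s=bot.sense(); R0=np.array(s["ee_rot"]); d=R0.T@(np.array(pos)-s["tcp_pos"])
    r=Ro.from_matrix(R0.T@R).as_rotvec(degrees=True)
    print(pos,"shift",d.round(4),"turn",r.round(2))
E
python3 -c "
from h import *
go([.42,.30,.2],tool(-19.3));go([.45,.05,.2],tool(-19.3));go([.42,-.327,.2],tool(-19.3))"
```

```text
[0.42, 0.3, 0.2] shift [ 0.2973  0.0222 -0.1774] turn [ 0.1   0.   -0.01]
[0.45, 0.05, 0.2] shift [ 0.4083  0.0225 -0.4034] turn [ 0.1   0.   -0.01]
[0.42, -0.327, 0.2] shift [ 0.5045  0.0231 -0.7691] turn [ 0.1   0.   -0.01]
```

>>> {"method": "play_rows", "body": {"plan": [[0.04, 0.003, -0.024, 0, 0, 0, 0.72], [0.08, 0.006, -0.048, 0, 0, 0, 0.72], [0.12, 0.009, -0.072, 0, 0, 0, 0.72], [0.16, 0.012, -0.096, 0, 0, 0, 0.72], [0.2, 0.015, -0.12, 0, 0, 0, 0.72]]}}

```text
t: 0.6
tcp_pos: [0.348, 0.3852, 0.2073]
ee_rot: [[0.944, -0.0, 0.33], [-0.33, -0.0, 0.944], [-0.0, -1.0, -0.0]]
wrist_force: [0.8, 0.5, -0.5]
opening: 0.0635
```

>>> {"method": "play_rows", "body": {"plan": [[0.035, 0.002, -0.025, 0, 0, 0, 0.72], [0.07, 0.004, -0.05, 0, 0, 0, 0.72], [0.1, 0.007, -0.08, 0, 0, 0, 0.72], [0.125, 0.007, -0.12, 0, 0, 0, 0.72], [0.15, 0.007, -0.16, 0, 0, 0, 0.72]]}}

```text
t: 1.1
tcp_pos: [0.4362, 0.1846, 0.2003]
ee_rot: [[0.944, -0.001, 0.33], [-0.33, -0.0, 0.944], [-0.0, -1.0, -0.0]]
wrist_force: [-0.1, -1.6, 0.3]
opening: 0.0634
```

>>> {"method": "play_rows", "body": {"plan": [[0.02, 0, -0.04, 0, 0, 0, 0.72], [0.04, 0, -0.08, 0, 0, 0, 0.72], [0.06, 0, -0.12, 0, 0, 0, 0.72], [0.075, 0, -0.16, 0, 0, 0, 0.72], [0.085, 0, -0.205, 0, 0, 0, 0.72]]}}

```text
t: 1.6
tcp_pos: [0.449, -0.037, 0.2007]
ee_rot: [[0.944, 0.001, 0.33], [-0.33, -0.0, 0.944], [0.001, -1.0, 0.0]]
wrist_force: [0.6, -0.1, 0.3]
opening: 0.0633
```

```bash
python3 -c "
from h import *
print(bot.sense()['tcp_pos'],bot.sense()['t']);go([.42,-.327,.1],tool(-19.2))"
```

```text
[ 0.44896487 -0.03701468  0.20065453] 1.6
[0.42, -0.327, 0.1] shift [ 0.0684  0.1007 -0.2833] turn [-0.01 -0.09  0.04]
```

>>> {"method": "play_rows", "body": {"plan": [[0.01, 0, -0.042, 0, 0, 0, 0.72], [0.02, 0.02, -0.082, 0, 0, 0, 0.72], [0.03, 0.04, -0.122, 0, 0, 0, 0.72], [0.04, 0.06, -0.165, 0, 0, 0, 0.72], [0.05, 0.07, -0.205, 0, 0, 0, 0.72]]}}

```text
t: 2.1
tcp_pos: [0.4265, -0.2464, 0.129]
ee_rot: [[0.944, -0.002, 0.331], [-0.331, 0.001, 0.944], [-0.002, -1.0, 0.001]]
wrist_force: [0.2, -0.9, 0.8]
opening: 0.0632
```

>>> {"method": "play_rows", "body": {"plan": [[0.008, 0.015, -0.035, 0, 0, 0, 0.72], [0.018, 0.03, -0.07, 0, 0, 0, 0.72], [0.018, 0.03, -0.078, 0, 0, 0, 0.72], [0.018, 0.03, -0.078, 0, 0, 0, 0.72], [0.018, 0.03, -0.078, 0, 0, 0, 0.72]]}}

```text
t: 2.6
tcp_pos: [0.4189, -0.3236, 0.1008]
ee_rot: [[0.944, -0.001, 0.331], [-0.331, 0.001, 0.944], [-0.001, -1.0, 0.001]]
wrist_force: [-0.7, 0.4, -0.4]
opening: 0.0635
```

```bash
python3 -c "
from h import *
go([.42,-.327,.012],tool(-19.2))
for n in ('top','scene'):
    s=eyes.snapshot(n);np.savez(n+'1.npz',**s)
    im=s['img'][:,:,::-1]
    c=im[190:250,310:385] if n=='top' else im[190:262,285:375]
    cv2.imwrite(f'pics/{n}1.png',cv2.resize(c,(450,360),interpolation=cv2.INTER_CUBIC))
cv2.imwrite('pics/c2.png',np.hstack([cv2.imread('pics/top1.png'),cv2.imread('pics/scene1.png')])[:,:800])"
```

```text
[0.42, -0.327, 0.012] shift [ 0.0022  0.0888 -0.0029] turn [-0.04 -0.11 -0.05]
```

View pics/c2.png

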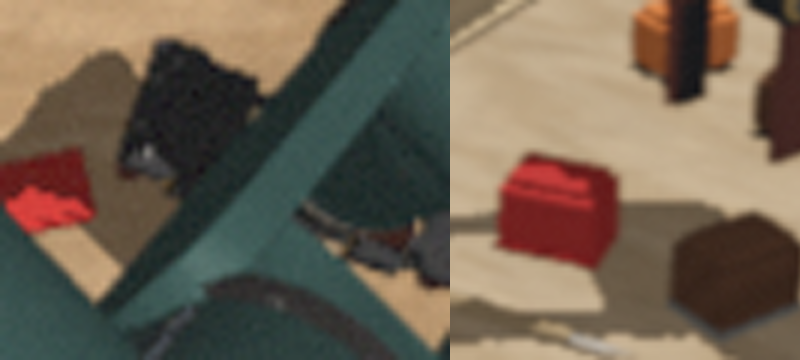

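The crop shows the open fingers (left, about (685,60)) above the near plinth, clear of the red decoy. The top view is hidden by the arm. I'll descend and grip.

>>> {"method": "play_rows", "body": {"plan": [[0.002, 0.025, -0.003, 0, 0, 0, 0.72], [0.002, 0.05, -0.003, 0, 0, 0, 0.72], [0.002, 0.075, -0.003, 0, 0, 0, 0.72], [0.002, 0.089, -0.003, 0, 0, 0, 0.72], [0.002, 0.089, -0.003, 0, 0, 0, 0.72]]}}

```text
t: 3.2
tcp_pos: [0.4194, -0.326, 0.0106]
ee_rot: [[0.944, -0.002, 0.329], [-0.329, 0.002, 0.944], [-0.003, -1.0, 0.002]]
wrist_force: [-0.0, 0.3, -0.4]
opening: 0.0634
```

>>> {"method": "play_rows", "body": {"plan": [[0, 0, 0, 0, 0, 0, 0.3], [0, 0, 0, 0, 0, 0, 0.3], [0, 0, 0, 0, 0, 0, 0.3], [0, 0, 0, 0, 0, 0, 0.3], [0, 0, 0, 0, 0, 0, 0.3]], "grip_force": 15}}

```text
t: 3.7
tcp_pos: [0.4208, -0.3288, 0.0127]
ee_rot: [[0.944, 0.001, 0.331], [-0.331, -0.001, 0.944], [0.002, -1.0, -0.001]]
wrist_force: [-0.0, 1.7, 6.2]
opening: 0.0398
```

>>> {"method": "play_rows", "body": {"plan": [[0, -0.01, 0, 0, 0, 0, 0.3], [0, -0.04, 0, 0, 0, 0, 0.3], [0, -0.08, 0, 0, 0, 0, 0.3], [0, -0.12, 0, 0, 0, 0, 0.3], [0, -0.16, 0, 0, 0, 0, 0.3]]}}

```text
t: 4.2
tcp_pos: [0.4196, -0.3279, 0.1737]
ee_rot: [[0.944, -0.0, 0.331], [-0.331, 0.0, 0.944], [-0.0, -1.0, -0.0]]
wrist_force: [1.0, 0.0, -1.1]
opening: 0.0398
```

```bash
python3 -c "
from h import *
print(bot.sense()['opening'])
go([.5,-.1,.2],tool(.95,20));R=tool(.95,20)
n=-R[:,1]; c=np.array([.627,.0315,.068])+.004*R[:,0]
print(n);
go(c+n*.10,R)"
```

```text
0.03978947750663231
[0.5, -0.1, 0.2] shift [ 0.0005 -0.0263  0.2417] turn [  3.53 -20.05 -19.81]
[-0.34197313 -0.00567065  0.93969262]
[0.59656094 0.03099526 0.16333734] shift [0.0484 0.0104 0.3972] turn [  3.53 -20.05 -19.81]
```

>>> {"method": "play_rows", "body": {"plan": [[0, -0.015, 0.03, 0, 0, 0, 0.3], [0, -0.026, 0.07, 0, 0, 0, 0.3], [0, -0.026, 0.11, 0.9, -5, -5, 0.3], [0, -0.026, 0.15, 1.8, -10, -10, 0.3], [0, -0.026, 0.19, 2.6, -15, -15, 0.3]]}}

```text
t: 4.7
tcp_pos: [0.483, -0.1473, 0.1986]
ee_rot: [[0.962, 0.266, 0.068], [-0.069, -0.009, 0.998], [0.266, -0.964, 0.01]]
wrist_force: [0.7, 0.3, -2.0]
opening: 0.0399
```

```bash
python3 -c "
from h import *
R=tool(.95,20)
n=-R[:,1]; c=np.array([.627,.0315,.068])+.004*R[:,0]
go(c+n*.10,R)"
```

```text
[0.59656094 0.03099526 0.16333734] shift [0.0876 0.0625 0.1853] turn [ 0.96 -4.81 -4.57]
```

>>> {"method": "play_rows", "body": {"plan": [[0.017, 0, 0.037, 0.2, -1, -1, 0.3], [0.035, 0.01, 0.074, 0.4, -2, -2, 0.3], [0.052, 0.025, 0.11, 0.6, -3, -3, 0.3], [0.07, 0.045, 0.15, 0.8, -4, -4, 0.3], [0.0876, 0.0625, 0.185, 0.96, -4.8, -4.57, 0.3]]}}

```text
t: 5.2
tcp_pos: [0.5968, 0.0306, 0.1622]
ee_rot: [[0.941, 0.339, -0.014], [0.013, 0.006, 1.0], [0.339, -0.941, 0.001]]
wrist_force: [0.4, -1.2, -0.6]
opening: 0.0398
```

>>> {"method": "play_rows", "body": {"plan": [[0, 0, 0, 0, 0, 0, 0.3], [0, 0, 0, 0, 0, 0, 0.3]]}}

```text
t: 5.4
tcp_pos: [0.5962, 0.0296, 0.1619]
ee_rot: [[0.942, 0.336, -0.015], [0.014, 0.006, 1.0], [0.337, -0.942, 0.001]]
wrist_force: [-0.1, -1.0, -0.5]
opening: 0.04
```

```bash
python3 -c "
from h import *
R=tool(.95,20)
n=-R[:,1]; c=np.array([.627,.0315,.068])+.004*R[:,0]
go(c+n*.03,R);go(c+n*.013,R)
s=eyes.snapshot('scene')
cv2.imwrite('pics/s3.png',cv2.resize(s['img'][130:250,180:340,::-1],(800,600),interpolation=cv2.INTER_CUBIC))"
```

```text
[0.62049906 0.0313922  0.09755886] shift [0.0013 0.0687 0.0014] turn [-0.03 -0.1  -0.33]
[0.6263126  0.0314886  0.08158408] shift [0.0014 0.0857 0.0013] turn [-0.03 -0.1  -0.33]
```

View pics/s3.png

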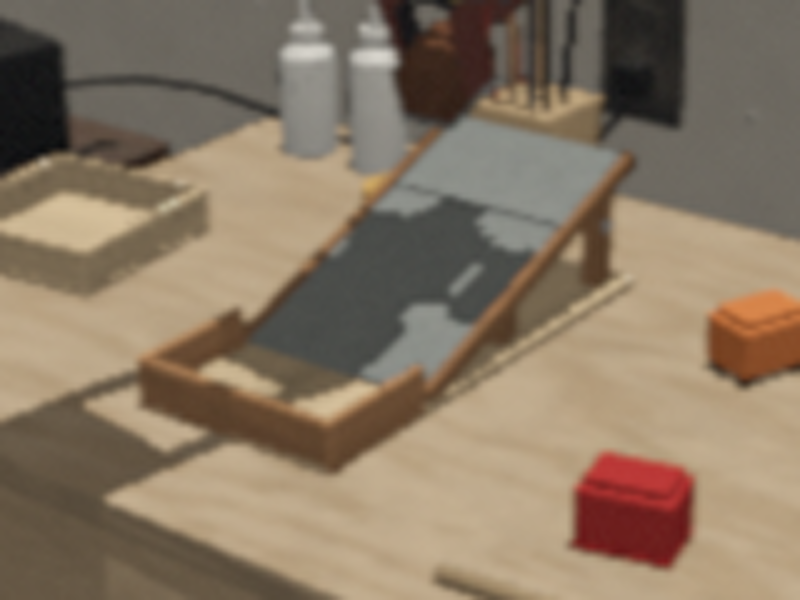

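The picture shows the plinth held between the dark red fingers at (440,65), above the start line at (480,200), with the gripper's shadow on the deck. I'll lower it until it touches.

>>> {"method": "play_rows", "body": {"plan": [[0.001, 0.025, 0.001, 0, 0, 0, 0.3], [0.001, 0.05, 0.001, 0, 0, -0.3, 0.3], [0.001, 0.072, 0.001, 0, 0, -0.3, 0.3], [0.001, 0.08, 0.001, 0, 0, -0.3, 0.3], [0.001, 0.08, 0.001, 0, 0, -0.3, 0.3]]}}

```text
t: 5.95
tcp_pos: [0.6241, 0.029, 0.0867]
ee_rot: [[0.94, 0.341, -0.011], [0.01, 0.005, 1.0], [0.341, -0.94, 0.001]]
wrist_force: [0.4, -0.9, -0.6]
opening: 0.04
```

>>> {"method": "play_rows", "body": {"plan": [[0, 0.002, 0, 0, 0, 0, 0.3], [0, 0.004, 0, 0, 0, 0, 0.3], [0, 0.004, 0, 0, 0, 0, 0.3]]}}

```text
t: 6.25
tcp_pos: [0.6265, 0.03, 0.0843]
ee_rot: [[0.939, 0.344, -0.013], [0.012, 0.005, 1.0], [0.344, -0.939, 0.001]]
wrist_force: [-0.1, 0.3, -1.5]
opening: 0.0402
```

```bash
python3 -c "
from h import *
R=tool(.95,20)
n=-R[:,1]; c=np.array([.627,.0315,.068])
p=bot.sense()['tcp_pos']; print((p-c)@R*1000, bot.sense()['wrist_force'])"
```

```text
[  5.1212293  -15.48610426  -1.51463537] [-0.07592675  0.26700253 -1.53268982]
```

>>> {"method": "play_rows", "body": {"plan": [[0, 0.001, 0, 0, 0, 0, 0.3], [0, 0.002, 0, 0, 0, 0, 0.3], [0, 0.002, 0, 0, 0, 0, 0.3]]}}

```text
t: 6.55
tcp_pos: [0.6271, 0.0302, 0.082]
ee_rot: [[0.939, 0.344, -0.013], [0.012, 0.006, 1.0], [0.344, -0.939, 0.001]]
wrist_force: [-1.4, -0.0, 1.5]
opening: 0.04
```

>>> {"method": "play_rows", "body": {"plan": [[0, 0.001, 0, 0, 0, 0, 0.3], [0, 0.001, 0, 0, 0, 0, 0.3]]}}

```text
t: 6.75
tcp_pos: [0.6275, 0.0302, 0.0819]
ee_rot: [[0.939, 0.344, -0.013], [0.012, 0.005, 1.0], [0.344, -0.939, 0.001]]
wrist_force: [-6.8, 0.4, 11.6]
opening: 0.0399
```

Contact shows at 11.6 N. Releasing.

>>> {"method": "play_rows", "body": {"plan": [[0, 0, 0, 0, 0, 0, 0.85], [0, 0, 0, 0, 0, 0, 0.85], [0, 0, 0, 0, 0, 0, 0.85], [0, 0, 0, 0, 0, 0, 0.85], [0, 0, 0, 0, 0, 0, 0.85]]}}

```text
t: 7.25
tcp_pos: [0.6272, 0.0301, 0.0805]
ee_rot: [[0.939, 0.343, -0.013], [0.012, 0.006, 1.0], [0.343, -0.939, 0.001]]
wrist_force: [-0.5, -0.1, -0.2]
opening: 0.0739
```

>>> {"method": "play_rows", "body": {"plan": [[0, 0, 0, 0, 0, 0, 0.85], [0, 0, 0, 0, 0, 0, 0.85], [0, 0, 0, 0, 0, 0, 0.85], [0, 0, 0, 0, 0, 0, 0.85], [0, 0, 0, 0, 0, 0, 0.85]]}}

```text
t: 7.75
tcp_pos: [0.6272, 0.0301, 0.0806]
ee_rot: [[0.939, 0.343, -0.013], [0.012, 0.006, 1.0], [0.343, -0.939, 0.001]]
wrist_force: [0.0, 0.5, 0.0]
opening: 0.0747
```

```bash
python3 -c "
from h import *
s=eyes.snapshot('scene')
cv2.imwrite('pics/s4.png',cv2.resize(s['img'][130:250,180:340,::-1],(800,600),interpolation=cv2.INTER_CUBIC))"
```

```text
(no output)
```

View pics/s4.png

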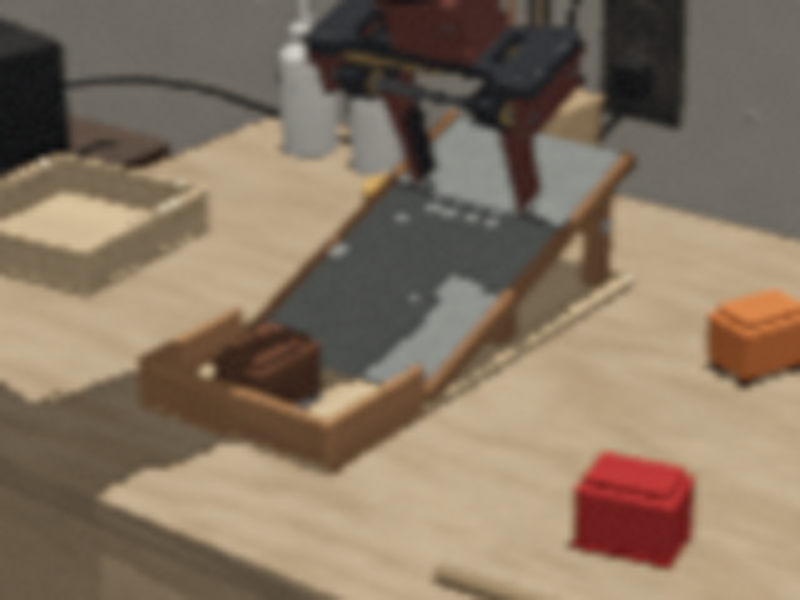

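The plinth slid down and lies in the tray, at about (270,360) in the crop; the fingers are open and empty above the start line. I'll back off and measure.

>>> {"method": "play_rows", "body": {"plan": [[0, -0.03, 0, 0, 0, 0, 0.85], [0, -0.07, 0, 0, 0, 0, 0.85], [0, -0.11, 0, 0, 0, 0, 0.85], [0, -0.15, 0, 0, 0, 0, 0.85], [0, -0.15, 0, 0, 0, 0, 0.85]]}}

```text
t: 8.3
tcp_pos: [0.5777, 0.0292, 0.2272]
ee_rot: [[0.936, 0.351, -0.013], [0.012, 0.005, 1.0], [0.351, -0.936, 0.0]]
wrist_force: [1.9, 1.0, -0.1]
opening: 0.0747
```

```bash
python3 -c "
from h import *
s=eyes.snapshot('top');p=cloud(s);s2=eyes.snapshot('scene');p2=cloud(s2)
for P,im in((p,s['img']),(p2,s2['img'])):
    v=im.max(-1).astype(int); 
    for n,(x0,x1,y0,y1,z0,z1) in dict(tray=(.392,.47,-.03,.092,.02,.08),far=(.57,.66,-.32,-.22,.015,.06)).items():
        m=(P[...,0]>x0)&(P[...,0]<x1)&(P[...,1]>y0)&(P[...,1]<y1)&(P[...,2]>z0)&(P[...,2]<z1)
        if m.sum()>9: print(n,m.sum(),cv2.minAreaRect((P[m][:,:2]*1000).astype('f')),'zmax',P[m][:,2].max())
cv2.imwrite('pics/t5.png',cv2.resize(s['img'][100:260,120:380,::-1],(780,480),interpolation=cv2.INTER_CUBIC))"
```

```text
tray 181 ((416.4059753417969, 49.71886444091797), (46.653228759765625, 76.3401870727539), 1.116125226020813) zmax 0.05879083995822063
far 226 ((616.54248046875, -266.6654357910156), (41.5314826965332, 55.212398529052734), 89.3284683227539) zmax 0.05037188007913148
tray 167 ((415.6091003417969, 24.305465698242188), (47.616004943847656, 38.348785400390625), 1.7818737030029297) zmax 0.05315268054164713
far 263 ((611.8374633789062, -271.1567077636719), (40.18736267089844, 62.37118911743164), 86.4714126586914) zmax 0.04482235238207598
```

View pics/t5.png

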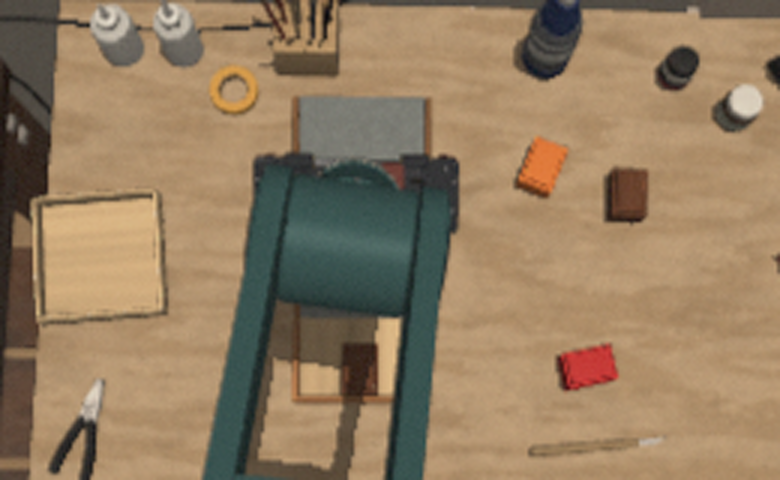

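The top view shows the plinth inside the tray at about (360,368), resting against the front wall. The far plinth at (628,193) hasn't moved, and the arm is clear of everything. Handing in.

```bash
python3 -c "
from h import *
print(bot.sense()['wrist_force'],bot.finish_job())"
```

```text
the job is handed in; nothing more can be done
[-0.57611127  0.17928941  0.52533112] None
```

I tested the front plinth, which has the flat sole. I set it on the board at the start line, aligned with the slope, and let go. It slid into the catch tray within a second, so I left it there, backed the arm off and handed the job in at about 8.4 s.

**Last checks:**
- **Tested plinth:** it lies in the tray at about board x = -0.127 m. Its top is about 53 mm high, against 52 mm expected for lying flat on the tray floor. Its y is less sure: the top view read 50 mm, stretched by the arm overhead, and the scene view read 24 mm. Both are inside the tray.
- **Other plinth:** the top camera put it within about 1 mm of its start. The scene camera read about 5 mm different, which is its usual offset from seeing the plinth side-on, and well under the 20 mm limit.
- **Arm:** it was clear of everything, with the wrist force near zero.
- **Not measured:** I had no direct reading of finger contact at the moment of release. I judged that step from the plinth sliding off freely as the fingers opened.

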